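Couple the pressure gauge to the oil press's hand pump

ROBOT

A 7-joint arm with a two-finger parallel gripper is mounted at the origin on the work surface. World frame = base frame: x ahead of the robot, y to its left, z up, the work surface at z = 0. Lengths are in mm, angles in rad, forces in N, time in s.
With the tool pointing down it reaches from about 400 to 875 mm from the base axis. Payload 4.4 kg.
Tool frame: the origin (TCP) lies between the finger pads; the fingertips stand ctrl.tcp_to_tips ahead of it and the grasp point (between the pads) lies 8 mm behind it (ctrl.tcp_to_tips is the distance from the TCP to the fingertips, in mm); z points along the fingers, y is the direction in which the jaws open and shut (so a half turn about z gives the same grasp; the last joint's range is limited). The gripper opens to 85 mm and grips with 20 to 120 N. Pads are 22 mm wide; open, the fingers measure 114 mm over their backs; the gripper's body (76 mm by 85 mm) begins 54 mm behind the grasp point. The pads swing forward as they close: fully open they stand 13 mm farther back than shut.
Start: joints at [1.275, 0.628, 0.038, 1.517, -0.027, 0.996, -0.02], TCP at [148.086, -632.92, 242.313] pointing down, gripper open.
Joint ranges: [-3.06, 3.06], [-0.37, 2.12], [-1.25, 1.32], [0.18, 2.47], [-1.1, 4.24], [0.23, 1.98], [-2.94, 2.94]. Speed limits (rad/s): [2.57, 2.57, 3.14, 3.14, 3.14, 3.14, 3.14].

INTERFACE

Orientations are given as [roll, pitch, yaw] about the fixed x, y, z axes, in that order (R = Rz(yaw) Ry(pitch) Rx(roll)).
In Python, from cell import ctrl gives the robot as it stands.
- The arm moves only by the tool send_rows, never from a script. Its argument "rows" is a list of rows, each an object of numbers: "x", "y", "z": the shift along the world's x, y, z in cm; "roll": the turn about the world's z in degrees; "claw": the closure, from 0 (fully open) to 1 (shut). A call has 1 to 5 rows; each row is the pose to reach, as a shift and turn from the pose commanded when the call began; what a row does not reach only later rows make up. A row lasts 1/12 s, in which the tool goes at most 41.7 mm and 7.16 degrees, less where a joint would pass 70% of its speed; a pose out of reach is approached as far as the arm can. A call with a gripper value outside its range is refused whole. The fingers move at their own pace and stop on an object; the grip force is fixed at half the most. Time passes only in rows, so rows that repeat a pose let the fingers close. It gives the time, the measured TCP pose, the force and the opening at its end, in the units of the state.
- ctrl.read_state(): the state, without advancing time (a new reading comes with each control period).
- ctrl.get_image(name): name is "scene" or "top" or "wrist"; returns (picture, depth): 400x640x3 uint8, blue, green, red; 400x640 float32, mm along the optical axis (not along the pixel's ray), 0 where there is no reading.
- ctrl.get_calibration(name): a dict with "intrinsics" (3x3 intrinsics, pixels), "dist_coeffs" ([k1, k2, p1, p2, k3] as OpenCV has them; the pictures are not rectified), "T" (4x4, takes a point from camera to world coordinates). Camera axes: x right, y down, z forward; pixel columns grow to the right and rows downward; lengths in mm; the calibration is good to about 2 mm. A picture is of the moment at which its call begins: read the wrist's pose just before it. get_calibration takes no time and is no camera call; for the wrist camera it gives the pose at the moment of the call.
- ctrl.finish_job(): hands the job in, once; it reports no verdict.
Trained networks look in the newest picture that a camera, given by its name, has taken for a name from the list of things; names that differ only in an ending like _2 or _b are one class to them, and where a whole thing is asked for, a point or a joint stands for the part that bears it (a point fixed in the world has none). Each returns a list of dicts, best first, with "confidence" (0 to 1); they miss things now and then, are a little off and sometimes report something else, mostly with a low value. They report only what shows in the picture. A call takes as long as a camera call. They do not tell look-alikes from the thing itself.
- ctrl.recognise(camera, query): "uv" ([column, row] in pixels, amid what is visible of it).
- ctrl.regions_of(camera, query): "region" (400x640 bool, what is visible of it) and "uv" ([column, row] in pixels, amid what is visible of it).
- ctrl.place_of(camera, query): "uv" ([column, row] in pixels: a listed point, or the origin of a listed thing).
The state is a dict: "clock": time; "qpos": joint angles; "qd": joint speeds; "tau": joint torques, N m; "eef_pos": TCP position; "tool_rot": TCP orientation; "force": force on the tool from outside, world axes, zero at the start; "torque": the same for the moment, N m; "width": finger opening in mm.
Only numpy, scipy, OpenCV 4.12 (cv2) and the standard library are available. Lean on these libraries where they do the work, as an engineer would, in place of code of your own. Each camera call takes 0.05 s, during which the arm holds its last target. There are 200 camera calls.

TASK

Before the sesame oil is pressed, fit the blue pressure gauge to the yellow hand pump. The quick coupler on top of the pump has snapped shut empty: draw its brass sleeve back until it stays back by itself, then take the blue gauge from its wooden rack and push its plug fully home, so that the sleeve springs forward and locks it, with the dial facing the same way as the pump's black release knob. Push firmly by feel but do not ram or force the gauge, keep it upright, and leave the black gauge, the bowl, the jar and the plate where they are.

Things in the scene. Friction and masses are not known exactly. Their poses are not given: they have to be found in the camera images.
- pump: Yellow hydraulic hand pump, fixed. Origin on the table under the middle of the coupler's play, z up. Pump head round it 90 x 90 mm, 75 mm high; along the pump's -y an oil reservoir and above it the handle (from 57 mm off the axis, up to 137 mm high, 400 mm long). Front = +x, away from the robot. On the head stands a steel coupler socket, 31 mm wide, with a brass sleeve round it
- release_knob (a point): Black release knob, 38 mm across, on the front (+x side) of the pump head, 46 mm above the table, 68 mm in front of the pump's origin: the way the dial must face
- coupler_place (a point): Point fixed to the pump, 137 mm above the table, axes as the pump's: the height of the coupler's mouth, and the middle of its sideways play. The coupler (socket, sleeve and all) stands in a floating rubber mount: it is found up to 8 mm off this point along the pump's x and up to 8 mm along its y, is pushed aside with 6 N and stays where it is left
- coupler_bore (a point): The same point again, for what lies inside. Mouth face 31 mm across, flat rim, lead-in from 23.2 to the bore of 21.5 mm in the top 2 mm. Four locking balls 15 to 19 mm down block the bore while the sleeve is forward. With the sleeve back a sprung valve collar fills the bore from 12 mm down: the plug must push it 16 mm deeper, 4 N rising to 16 N
- sleeve (a joint): Brass sleeve, slides vertically: 0 = forward (up, locked), grows in m as it is drawn back (down) to its stop at 0.009; its spring pushes up with 6 N, 8.7 N at the stop. With the socket empty, once drawn past 0.0075 it is caught from inside and stays at about 0.006 (red band visible above it). A plug pushed home frees it: it springs to 0. If a half-in plug is lifted out it may snap shut: draw it again
- sleeve_place (a point): Point fixed to the pump, 109 mm above the table, on the middle of the coupler's play: the height of the upper face of the sleeve's finger flange when it is forward. Flange 46 mm across, 6 mm thick; above it the knurled sleeve, 38 mm across, reaches 26 mm higher (2 mm below the mouth when forward). Fingers can pinch the knurl and press down on the flange
- rack: Wooden gauge rack, 80 x 220 x 42 mm, fixed; origin under its centre, long side along its y. Two holes of 24 mm, 30 mm deep, 55 mm either side of the centre, hold the two gauges upright by their plugs, resting on their shoulders
- gauge: Loose gauge, blue case, white dial, 0.25 to 0.45 kg. Origin: tip of its plug; z up the stem, x out of the dial. Plug 20 mm thick (tip tapers to 18.4), 28 mm long, locking groove 8 to 16 mm up; shoulder 32 mm wide at 28 to 34 mm; hexagon 30 mm wide to 50 mm; then the case, top at 126 mm. Fully home, the shoulder meets the mouth: tip 28 mm below the mouth, up to 1 mm higher once locked
- gauge_case (a point): Centre of the blue gauge's round case (72 mm across, 90 mm above the plug's tip). The case is 32 mm thick along the gauge's x, from dial to back, and can be gripped across that
- gauge_dial (a point): Centre of the blue gauge's dial face, 16 mm in front of the case's centre along the gauge's x
- spare: Loose gauge of the same shape with a black case, standing in the other hole of the rack; leave it. Origin at the plug's tip
- bowl: Loose brown grinding bowl, 112 mm across, 55 mm high; leave it. Origin under its centre
- jar: Loose dark jar of black sesame with a white lid, 64 mm across, 95 mm high; leave it. Origin under its centre
- plate: Loose small white plate, 120 mm across, 14 mm high; leave it. Origin under its centre
Things that resemble listed ones, but are neither listed nor needed, are in the scene too. Of the things like the gauge, leave any that is red; of the rest the larger one is meant.

How it is judged:
By the outcome, as a careful person would: the job done as asked, in the order asked, and still so for the second after the job is handed in, with the robot touching nothing.
It also fails if it takes over 72 s, if anything falls off the work surface, if the arm or the gripper's body presses on something with over 40 N, if the wrist force passes 120 N, or if a joint passes its speed limit or range.

## Working session

There is one attempt and no reset: what is moved stays moved. The work goes in short steps, Python scripts to look and compute and a tool call to move; the robot and the scene stay as the last step left them, time stands still between calls to the robot, and variables do not carry over. Pictures are saved under pics/ and viewed, on a budget of 10 in all, crops included, one or two more only if the job needs it, and the job is handed in when it is done.

Besides the shell and the picture viewer there is one more tool, called after "Request:" as name(argument=value, ...) on one line, values as JSON. send_rows: Moves the arm, as the interface text tells. Its arguments: {"type":"object","properties":{"rows":{"type":"array"}},"required":["rows"]}

```bash
ls; mkdir -p pics
cat > h.py <<'E'
import numpy as np,cv2,json
from cell import ctrl
def world(cam,uv,depth,cal=None,z=None,T=None):
    c=cal or ctrl.get_calibration(cam);K=np.array(c["intrinsics"]);d=np.array(c["dist_coeffs"]);T=np.array(c["T"])
    p=cv2.undistortPoints(np.array([[uv]],float),K,d)[0,0];r=np.array([p[0],p[1],1.])
    if z is not None:
        w=T[:3,:3]@r;return T[:3,3]+w*(z-T[2,3])/w[2]
    return T[:3,:3]@(r*depth)+T[:3,3]
def cloud(cam,depth,cal=None):
    c=cal or ctrl.get_calibration(cam);K=np.array(c["intrinsics"]);d=np.array(c["dist_coeffs"]);T=np.array(c["T"])
    v,u=np.mgrid[0:400,0:640];p=cv2.undistortPoints(np.stack([u,v],-1).reshape(-1,1,2).astype(float),K,d).reshape(400,640,2)
    P=np.dstack([p*depth[...,None],depth]);W=P@T[:3,:3].T+T[:3,3];W[depth<=0]=np.nan;return W
E
python3 - <<'E'
from h import *
print(ctrl.tcp_to_tips,ctrl.read_state())
for c in("scene","top"):
    im,d=ctrl.get_image(c);cv2.imwrite(f"pics/{c}0.png",im);np.save(f"{c}0.npy",d)
    cal=ctrl.get_calibration(c);W=cloud(c,d)
    print(c,np.round(cal["T"],2).tolist(),np.round(cal["intrinsics"],0).tolist())
    for q in["gauge","spare","rack","pump","release_knob","coupler_place","gauge_case","gauge_dial","bowl","jar","plate","sleeve"]:
        for r in ctrl.place_of(c,q)[:3]:
            u,v=np.clip(np.round(r["uv"]).astype(int),0,[639,399]);print(q,round(r["confidence"],2),u,v,np.round(W[v,u]))
E
```

```text
pics
11.0 {'clock': 0.0, 'qpos': array([ 1.27523459,  0.62934377,  0.03844027,  1.51839081, -0.02701778,
        0.99630543, -0.01996886]), 'qd': array([ 1.18460107e-03, -2.73719824e-04,  3.16647521e-05, -3.99699638e-04,
        4.67102093e-04, -4.07386225e-04, -6.11190661e-04]), 'tau': array([-4.78182392e-04, -5.63418317e+01,  1.22608759e+00, -1.93454254e+01,
        1.10835434e-02,  1.04989790e-02, -1.77860721e-05]), 'eef_pos': array([ 147.92725057, -632.30760531,  241.38327685]), 'tool_rot': array([-3.13966312e+00,  9.97226134e-06,  2.29784050e-01]), 'force': array([ 0.75042477, -0.20521123,  0.13035849]), 'torque': array([ 0.04138579, -0.01069882,  0.0859502 ]), 'width': 85.46806980148524}
scene [[-0.16, 0.84, -0.53, 1031.37], [0.99, 0.13, -0.09, 130.48], [-0.01, -0.53, -0.85, 836.33], [0.0, 0.0, 0.0, 1.0]] [[394.0, 0.0, 315.0], [0.0, 394.0, 202.0], [0.0, 0.0, 1.0]]
gauge 0.92 306 226 [588.  30.  10.]
gauge 0.88 370 178 [421. 170.   6.]
gauge 0.84 373 215 [554. 184.  44.]
spare 0.81 420 233 [584. 293.  43.]
rack 0.71 398 226 [573. 243.  42.]
pump 0.63 252 197 [568. -98.  76.]
pump 0.18 420 233 [584. 293.  43.]
release_knob 0.59 237 208 [ 596. -128.   66.]
coupler_place 0.82 239 165 [ 516. -135.  123.]
coupler_place 0.65 376 216 [554. 191.  42.]
gauge_case 0.95 380 191 [549. 187. 138.]
gauge_case 0.94 306 202 [594.  35. 127.]
gauge_case 0.67 371 164 [432. 165.  79.]
gauge_dial 0.78 302 211 [591.  24.  83.]
gauge_dial 0.77 371 159 [423. 164.  86.]
gauge_dial 0.6 378 200 [548. 188. 101.]
bowl 0.81 288 306 [785.  25.   7.]
jar 0.97 290 164 [433. -37.  40.]
plate 0.8 370 311 [768. 199.   6.]
plate 0.16 238 164 [ 514. -137.  124.]Traceback (most recent call last):
  File "<stdin>", line 8, in <module>
ValueError: it knows: bowl, coupler_bore, coupler_place, gauge, gauge_case, gauge_dial, jar, plate, pump, rack, release_knob, sleeve_place, spare
```

Run:
```python
from h import *
im,d=ctrl.get_image("top");cv2.imwrite("pics/top0.png",im);np.save("top0.npy",d);W=cloud("top",d)
print(np.round(ctrl.get_calibration("top")["T"],2).tolist())
for q in["gauge","spare","rack","pump","release_knob","coupler_place","gauge_case","gauge_dial"]:
    for r in ctrl.place_of("top",q)[:3]:
        u,v=np.clip(np.round(r["uv"]).astype(int),0,[639,399]);print(q,round(r["confidence"],2),u,v,np.round(W[v,u]))
a=cv2.imread("pics/scene0.png")[100:330,180:500]
cv2.imwrite("pics/v1.png",cv2.resize(a,None,fx=2.5,fy=2.5,interpolation=cv2.INTER_CUBIC))
```

```text
[[0.02, -0.99, 0.14, 436.14], [-1.0, -0.02, -0.02, 73.3], [0.02, -0.14, -0.99, 1212.31], [0.0, 0.0, 0.0, 1.0]]
gauge 0.82 315 206 [571.  35. 124.]
gauge 0.74 250 228 [519. 173. 138.]
gauge 0.55 255 276 [417. 164.  86.]
spare 0.96 207 209 [559. 268. 131.]
rack 0.87 225 219 [546. 241.  43.]
pump 0.58 380 231 [ 520. -109.  110.]
release_knob 0.8 381 202 [ 591. -119.   64.]
coupler_place 0.83 393 225 [ 532. -133.  135.]
gauge_case 0.77 253 280 [408. 168.  83.]
gauge_case 0.72 384 233 [ 514. -114.  130.]
gauge_case 0.65 317 202 [579.  31. 129.]
gauge_dial 0.89 249 215 [557. 185.  40.]
gauge_dial 0.77 254 282 [402. 173.  -2.]
gauge_dial 0.74 321 199 [586.  23. 129.]
```

View pics/v1.png

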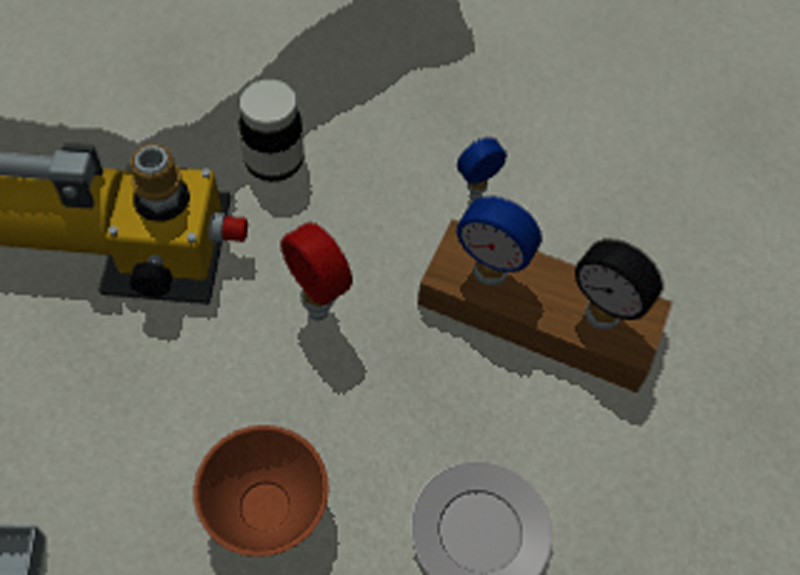

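View pics/top0.png

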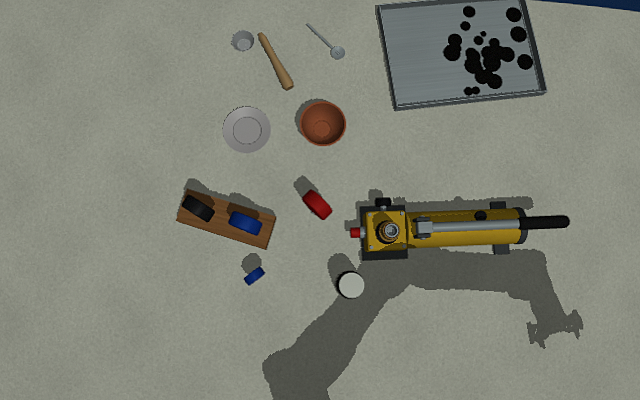

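The candidates are the large blue gauge in the rack (scene 380,191; top 246,222), a small blue one on the table (scene 371,164; top 254,276) and a red one (scene 306,202). The large blue one is meant: it is in the rack, it is not red, and it is the larger. The black knob is on the pump's +x face (top 383,202), and the red knob on the pump's side is a decoy.

Run:
```python
from h import *
for c in("top","scene"):
    d=np.load(f"{c}0.npy");im=cv2.imread(f"pics/{c}0.png");W=cloud(c,d);hsv=cv2.cvtColor(im,cv2.COLOR_BGR2HSV)
    H,S,V=cv2.split(hsv);x,y,z=W[...,0],W[...,1],W[...,2]
    def box(m,n):
        p=W[m][:,:2].astype(np.float32);r=cv2.minAreaRect(p);print(c,n,len(p),"ctr",np.round(r[0],1),"size",np.round(r[1],1),"ang",round(r[2],2),"zmed",np.round(np.median(z[m]),1),"mean",np.round(p.mean(0),1))
    blue=(H>105)&(H<130)&(S>120)&(abs(y-185)<60)
    box(blue&(x>480)&(z>60),"blue")
    box(blue&(x>480)&(z>115),"bluehi")
    wd=(z>36)&(z<48)&(abs(x-550)<120)&(abs(y-240)<150)&(H<25)&(S>60);box(wd,"rack")
    ye=(H>18)&(H<32)&(S>150)&(abs(z-75)<6)&(x>450)&(x<620)&(y>-190)&(y<-60);box(ye,"head")
    ye=(H>18)&(H<32)&(S>150)&(y<-190)&(y>-600)&(z>20);box(ye,"reservoir")
    m=(abs(z-137)<6)&(abs(x-530)<40)&(abs(y+130)<40);box(m,"mouth")
    m=(z>113)&(abs(x-530)<40)&(abs(y+130)<35);box(m,"knurl+")
    bk=(V<60)&(z>40)&(z<75)&(x>575)&(x<620)&(abs(y+125)<40);box(bk,"knob")
im=cv2.imread("pics/top0.png");a=cv2.resize(im[180:290,340:450],None,fx=5,fy=5,interpolation=cv2.INTER_CUBIC)
cv2.imwrite("pics/v2.png",a)
```

```text
top blue 460 ctr [532.5 186.9] size [69.5 30.1] ang 68.64 zmed 135.2 mean [530.9 184.9]
top bluehi 439 ctr [532.4 186.8] size [67.8 30. ] ang 68.78 zmed 135.9 mean [531.3 184.9]
top rack 2245 ctr [548.5 239.8] size [220.9  80.8] ang 73.99 zmed 42.5 mean [545.1 235.8]
top head 1123 ctr [ 525.7 -137.2] size [ 90. 109.] ang 3.27 zmed 75.3 mean [ 526.2 -129.6]
top reservoir 2363 ctr [ 535.1 -313.8] size [ 82.8 251.3] ang 3.07 zmed 84.7 mean [ 530.3 -318.8]
top mouth 173 ctr [ 520.5 -128.5] size [38.1 37. ] ang 75.44 zmed 135.9 mean [ 520.8 -128. ]
top knurl+ 279 ctr [ 520.5 -127.6] size [38.  39.1] ang 86.58 zmed 134.0 mean [ 520.3 -127.5]
top knob 140 ctr [ 589.6 -123.8] size [35.2 29.1] ang 86.92 zmed 61.4 mean [ 591.8 -122.1]
scene blue 429 ctr [535.4 188.9] size [68.8 29.2] ang 68.58 zmed 134.8 mean [539.4 190.1]
scene bluehi 368 ctr [535.5 188.9] size [67.6 29.1] ang 69.29 zmed 137.0 mean [537.9 190. ]
scene rack 2052 ctr [549.1 241.4] size [220.8  83.1] ang 73.89 zmed 43.6 mean [561.3 241. ]
scene head 806 ctr [ 528.6 -137. ] size [ 89.3 110.3] ang 4.17 zmed 76.5 mean [ 541.1 -127.8]
scene reservoir 2591 ctr [ 554.6 -313.4] size [ 53.5 251.8] ang 4.52 zmed 82.8 mean [ 562.6 -316.8]
scene mouth 164 ctr [ 523.  -127.3] size [36.4 38. ] ang 12.16 zmed 137.2 mean [ 523.9 -127.2]
scene knurl+ 291 ctr [ 522.3 -128.2] size [39.4 38.7] ang 54.12 zmed 133.4 mean [ 525.9 -126.1]
scene knob 178 ctr [ 590.2 -123.5] size [29.5 34.7] ang 1.37 zmed 59.6 mean [ 597.5 -121.8]
```

View pics/v2.png

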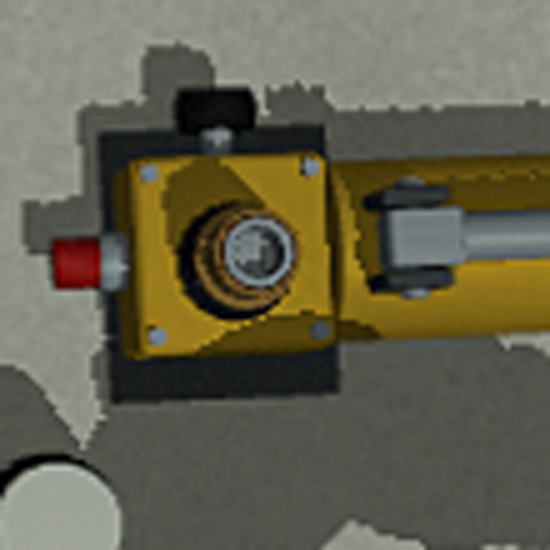

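Request:
send_rows(rows=[{"x": 2.4,"y": 3.2,"roll": 5,"claw": 0},{"x": 4.8,"y": 6.4,"roll": 10,"claw": 0},{"x": 7.2,"y": 9.6,"roll": 15,"claw": 0},{"x": 9.6,"y": 12.8,"roll": 20,"claw": 0},{"x": 12,"y": 16,"roll": 25,"claw": 0}])

```text
$.rows[0]: bad value
```

Request:
send_rows(rows=[{"x": 2.4,"y": 3.2,"roll": 5,"claw": 0},{"x": 4.8,"y": 6.4,"roll": 10,"claw": 0},{"x": 7.2,"y": 9.6,"roll": 15,"claw": 0},{"x": 9.6,"y": 12.8,"roll": 20,"claw": 0},{"x": 12,"y": 16,"roll": 25,"claw": 0}])

```text
$.rows[0]: bad value
```

Request:
send_rows(rows=[{"x": 2.4,"y": 3.2,"roll": 6,"claw": 0},{"x": 4.8,"y": 6.4,"roll": 12,"claw": 0},{"x": 7.2,"y": 9.6,"roll": 18,"claw": 0},{"x": 9.6,"y": 12.8,"roll": 24,"claw": 0},{"x": 12,"y": 16,"roll": 30,"claw": 0}])

```text
$.rows[0]: bad value
```

Request:
send_rows(rows=[{"x": 2.4,"y": 3.2,"z": 0,"roll": 5,"claw": 0},{"x": 4.8,"y": 6.4,"z": 0,"roll": 10,"claw": 0},{"x": 7.2,"y": 9.6,"z": 0,"roll": 15,"claw": 0},{"x": 9.6,"y": 12.8,"z": 0,"roll": 20,"claw": 0},{"x": 12,"y": 16,"z": 0,"roll": 25,"claw": 0}])

```text
clock: 1.47
eef_pos: [268.9, -471.4, 242.6]
tool_rot: [3.141, 0.0, 0.67]
force: [2.1, 0.0, 0.3]
width: 85.3
```

Request:
send_rows(rows=[{"x": 2.4,"y": 3.2,"z": 0,"roll": 5,"claw": 0},{"x": 4.8,"y": 6.4,"z": 0,"roll": 10,"claw": 0},{"x": 7.2,"y": 9.6,"z": 0,"roll": 15,"claw": 0},{"x": 9.6,"y": 12.8,"z": 0,"roll": 20,"claw": 0},{"x": 12,"y": 16,"z": 0,"roll": 25,"claw": 0}])

```text
clock: 1.88
eef_pos: [389.0, -311.4, 242.7]
tool_rot: [3.141, 0.0, 1.106]
force: [0.3, -0.1, -0.0]
width: 85.6
```

Request:
send_rows(rows=[{"x": 2.4,"y": 3.2,"z": 0,"roll": 6,"claw": 0},{"x": 4.8,"y": 6.4,"z": 0,"roll": 12,"claw": 0},{"x": 7.2,"y": 9.6,"z": 0,"roll": 18,"claw": 0},{"x": 9.6,"y": 12.8,"z": 0,"roll": 24,"claw": 0},{"x": 12.5,"y": 16.5,"z": 0,"roll": 30,"claw": 0}])

```text
clock: 2.3
eef_pos: [510.5, -150.8, 242.7]
tool_rot: [3.141, 0.001, 1.631]
force: [0.3, -0.4, -1.2]
width: 85.3
```

Run:
```python
from h import *
s=ctrl.read_state();print(s["clock"],s["eef_pos"],np.degrees(s["tool_rot"]))
cal=ctrl.get_calibration("wrist");im,d=ctrl.get_image("wrist");cv2.imwrite("pics/w1.png",im);np.save("w1.npy",d)
print(np.round(cal["T"],2).tolist())
W=cloud("wrist",d,cal);z=W[...,2]
for lo,hi in((128,141),(116,128)):
    m=(z>lo)&(z<hi)&(abs(W[...,0]-521)<35)&(abs(W[...,1]+128)<35);r=cv2.minEnclosingCircle(W[m][:,:2].astype(np.float32));print(m.sum(),r,W[m].mean(0))
for r in ctrl.place_of("wrist","coupler_place"):print(r,world("wrist",r["uv"],0,cal,z=137))
```

```text
2.3 [ 510.50719142 -150.78924326  242.66236786] [1.79982975e+02 3.85689956e-02 9.34245955e+01]
[[1.0, 0.06, 0.02, 505.63], [0.06, -0.94, -0.33, -65.54], [0.0, 0.33, -0.94, 373.46], [0.0, 0.0, 0.0, 1.0]]
1513 ((522.5591430664062, -126.83370208740234), 19.448904037475586) [ 522.35102468 -125.6962808   134.46596719]
689 ((522.24853515625, -123.48565673828125), 18.96326446533203) [ 522.332162   -126.37751909  119.74730492]
{'uv': [344.6, 167.6], 'confidence': 0.82} [ 528.30327143 -126.12407946  137.        ]
```

View pics/w1.png

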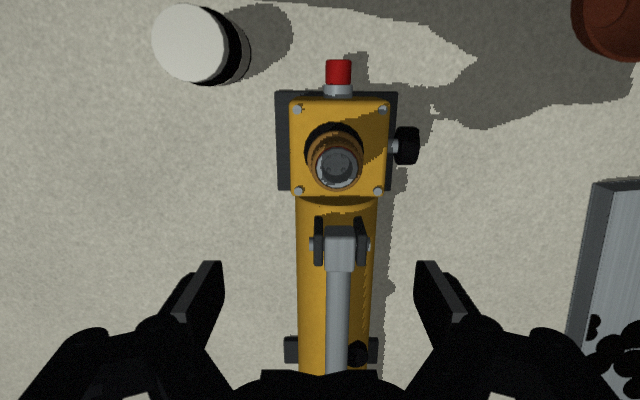

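The mouth is at wrist (340,165), about (522,-127.5) in world coordinates. The jaws are aligned along the pump's x. Moving over it and going down open.

Request:
send_rows(rows=[{"x": 1.15,"y": 2.35,"z": 0,"roll": 0,"claw": 0},{"x": 1.15,"y": 2.35,"z": -3.5,"roll": 0,"claw": 0},{"x": 1.15,"y": 2.35,"z": -7,"roll": 0,"claw": 0},{"x": 1.15,"y": 2.35,"z": -10,"roll": 0,"claw": 0},{"x": 1.15,"y": 2.35,"z": -11.7,"roll": 0,"claw": 0}])

```text
clock: 2.82
eef_pos: [519.3, -128.9, 122.5]
tool_rot: [-3.138, -0.001, 1.625]
force: [0.2, 0.4, 1.4]
width: 85.5
```

Request:
send_rows(rows=[{"x": 0,"y": 0,"z": 0,"roll": 0,"claw": 0.3},{"x": 0,"y": 0,"z": 0,"roll": 0,"claw": 0.4},{"x": 0,"y": 0,"z": 0,"roll": 0,"claw": 0.5},{"x": 0,"y": 0,"z": 0,"roll": 0,"claw": 0.8},{"x": 0,"y": 0,"z": 0,"roll": 0,"claw": 0.8}])

```text
clock: 3.23
eef_pos: [522.5, -129.0, 127.1]
tool_rot: [3.138, 0.001, 1.626]
force: [-0.1, 0.7, 4.7]
width: 36.0
```

Request:
send_rows(rows=[{"x": 0,"y": 0,"z": 0,"roll": 0,"claw": 0.8},{"x": 0,"y": 0,"z": -0.2,"roll": 0,"claw": 0.8},{"x": 0,"y": 0,"z": -0.4,"roll": 0,"claw": 0.8},{"x": 0,"y": 0,"z": -0.5,"roll": 0,"claw": 0.8},{"x": 0,"y": 0,"z": -0.5,"roll": 0,"claw": 0.8}])

```text
clock: 3.65
eef_pos: [522.4, -129.0, 121.2]
tool_rot: [3.139, 0.001, 1.626]
force: [2.0, -0.1, 0.4]
width: 36.1
```

Request:
send_rows(rows=[{"x": 0,"y": 0,"z": -0.15,"roll": 0,"claw": 0.8},{"x": 0,"y": 0,"z": -0.3,"roll": 0,"claw": 0.8},{"x": 0,"y": 0,"z": -0.4,"roll": 0,"claw": 0.8},{"x": 0,"y": 0,"z": -0.4,"roll": 0,"claw": 0.8}])

```text
clock: 3.98
eef_pos: [522.5, -129.0, 118.1]
tool_rot: [3.139, 0.001, 1.626]
force: [-1.2, -0.2, 13.3]
width: 36.3
```

Run:
```python
from h import *
s=ctrl.read_state();print(s["clock"],s["eef_pos"],s["force"])
im,d=ctrl.get_image("wrist");im2,d2=ctrl.get_image("scene")
a=cv2.resize(im[100:350,190:470],(560,500),interpolation=cv2.INTER_CUBIC);b=cv2.resize(im2[140:220,205:295],None,fx=6,fy=6)[:500,:240*1+240]
b=cv2.resize(im2[135:225,210:270],(240*1,360));c=np.zeros((500,800,3),np.uint8);c[:,:560]=a;c[:360,560:]=b
cv2.imwrite("pics/v4.png",c)
```

```text
3.9833 [ 522.54387377 -128.97125786  118.07154392] [-1.23864832 -0.19068844 13.31303359]
```

View pics/v4.png

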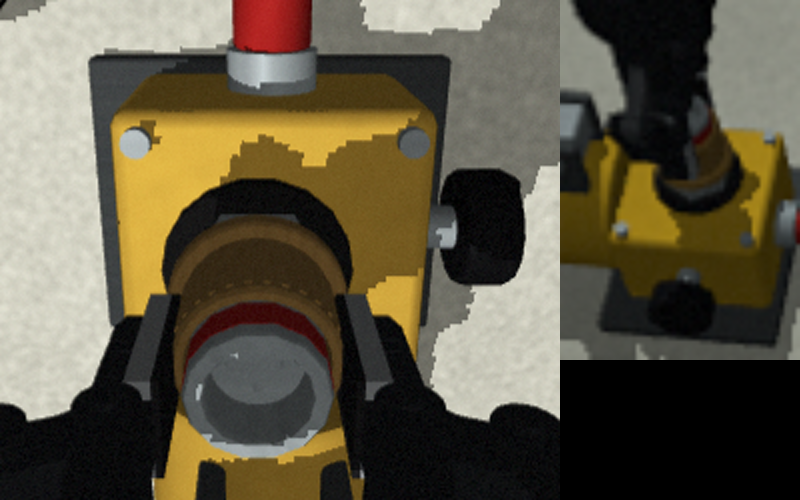

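The red band shows above the sleeve at wrist crop (260,320), and the push reads 13 N. I'll go slightly further, then release and check that it stays back.

Request:
send_rows(rows=[{"x": 0,"y": 0,"z": -0.1,"roll": 0,"claw": 0.8},{"x": 0,"y": 0,"z": -0.15,"roll": 0,"claw": 0.8},{"x": 0,"y": 0,"z": -0.15,"roll": 0,"claw": 0.8}])

```text
clock: 4.33
eef_pos: [522.6, -129.0, 117.9]
tool_rot: [3.138, 0.002, 1.626]
force: [-3.2, -1.1, 24.6]
width: 36.6
```

Request:
send_rows(rows=[{"x": 0,"y": 0,"z": 0.1,"roll": 0,"claw": 0},{"x": 0,"y": 0,"z": 0.2,"roll": 0,"claw": 0},{"x": 0,"y": 0,"z": 0.2,"roll": 0,"claw": 0},{"x": 0,"y": 0,"z": 3,"roll": 0,"claw": 0},{"x": 0,"y": 0,"z": 6,"roll": 0,"claw": 0}])

```text
clock: 4.75
eef_pos: [519.2, -128.2, 173.3]
tool_rot: [-3.136, -0.002, 1.626]
force: [-0.1, 1.0, 0.4]
width: 85.7
```

Request:
send_rows(rows=[{"x": 0,"y": -1.5,"z": 4,"roll": 0,"claw": 0},{"x": 0,"y": -3,"z": 6.5,"roll": 0,"claw": 0},{"x": 0,"y": -3,"z": 6.5,"roll": 0,"claw": 0}])

```text
clock: 5.0
eef_pos: [524.0, -162.7, 244.5]
tool_rot: [3.133, 0.005, 1.622]
force: [1.4, -1.1, 0.4]
width: 85.2
```

```bash
cat > cp.py <<'E'
from h import *
def coupler(name):
    s=ctrl.read_state();print(s["clock"],s["eef_pos"],np.degrees(s["tool_rot"]),s["force"])
    cal=ctrl.get_calibration("wrist");im,d=ctrl.get_image("wrist");cv2.imwrite(f"pics/{name}.png",im);W=cloud("wrist",d,cal);z=W[...,2]
    m=(abs(z-137)<3.5)&(abs(W[...,0]-522)<30)&(abs(W[...,1]+128)<30)
    p=W[m][:,:2].astype(np.float32);print(m.sum(),"circle",cv2.minEnclosingCircle(p),"hull ellipse",cv2.fitEllipse(cv2.convexHull(p)),"z",np.median(z[m]))
    return im
if __name__=="__main__":
    im=coupler("w2");cv2.imwrite("pics/v5.png",cv2.resize(im[80:260,220:460],(720,540),interpolation=cv2.INTER_CUBIC))
E
python3 cp.py
```

```text
5.0 [ 524.02671769 -162.6698531   244.53148614] [179.5210739    0.28459777  92.92561079] [ 1.40084781 -1.05133334  0.3973903 ]
734 circle ((522.6244506835938, -126.68131256103516), 15.564547538757324) hull ellipse ((522.5626831054688, -126.74691772460938), (30.31612777709961, 30.657865524291992), 46.44657516479492) z 136.0559721054571
```

View pics/v5.png

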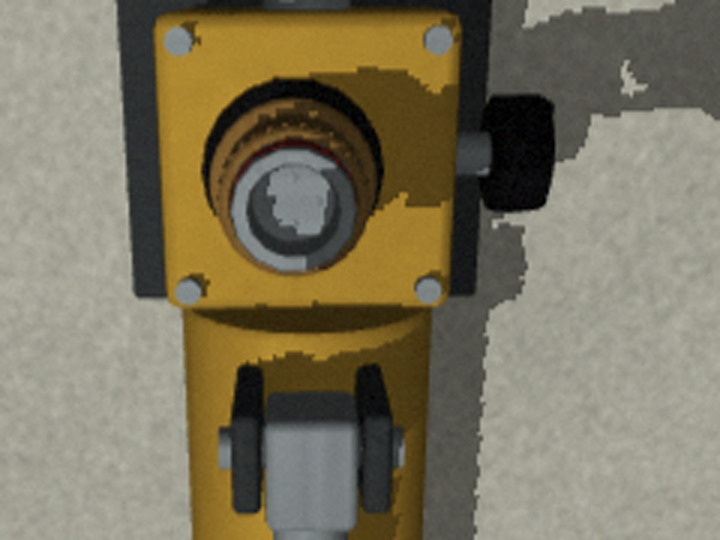

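The sleeve stays back: the red band shows at v5 (290,148) and the collar fills the bore. The mouth is at (522.5,-126.7). Next, the gauge.

Request:
send_rows(rows=[{"x": 0,"y": 4,"z": 0,"roll": -3,"claw": 0},{"x": 0,"y": 8,"z": 0,"roll": -6,"claw": 0},{"x": 0,"y": 12,"z": 0,"roll": -9,"claw": 0},{"x": 0,"y": 16,"z": 0,"roll": -12,"claw": 0},{"x": 0,"y": 20,"z": 0,"roll": -15,"claw": 0}])

```text
clock: 5.47
eef_pos: [519.5, 43.5, 238.0]
tool_rot: [-3.138, 0.001, 1.362]
force: [1.4, 0.2, 0.2]
width: 85.3
```

Request:
send_rows(rows=[{"x": 0,"y": 4,"z": 0,"roll": -3,"claw": 0},{"x": 0,"y": 8,"z": 0,"roll": -6,"claw": 0},{"x": 0,"y": 11.8,"z": 0,"roll": -9,"claw": 0},{"x": 0,"y": 11.8,"z": 0,"roll": -9,"claw": 0}])

```text
clock: 5.8
eef_pos: [518.5, 170.7, 238.5]
tool_rot: [-3.137, -0.005, 1.219]
force: [-0.5, 0.7, -0.3]
width: 85.1
```

Run:
```python
from h import *
s=ctrl.read_state();print(s["clock"],s["eef_pos"],np.degrees(s["tool_rot"]))
cal=ctrl.get_calibration("wrist");im,d=ctrl.get_image("wrist");cv2.imwrite("pics/w3.png",im);W=cloud("wrist",d,cal)
H,S,V=cv2.split(cv2.cvtColor(im,cv2.COLOR_BGR2HSV));x,y,z=np.moveaxis(W,2,0)
for lo in(110,128,132):
    m=(H>105)&(H<130)&(S>120)&(abs(y-188)<50)&(abs(x-533)<50)&(z>lo);p=W[m][:,:2].astype(np.float32)
    print(m.sum(),cv2.minAreaRect(p),p.mean(0),np.percentile(z[m],[50,99]))
cv2.imwrite("pics/v6.png",im)
```

```text
5.8 [518.50814556 170.67039354 238.46291712] [-179.73455115   -0.30939973   69.83081929]
4759 ((536.1588745117188, 174.84616088867188), (78.707763671875, 92.33084869384766), 27.563358306884766) [538.2292  190.16595] [137.05012527 312.51056779]
3975 ((540.1655883789062, 186.50180053710938), (55.039466857910156, 110.45319366455078), 60.57626724243164) [537.6647  186.73567] [137.92582517 312.81624636]
3492 ((540.09326171875, 185.017822265625), (49.451839447021484, 110.25509643554688), 58.028743743896484) [537.6828  185.31769] [138.35906627 312.89064632]
```

View pics/v6.png

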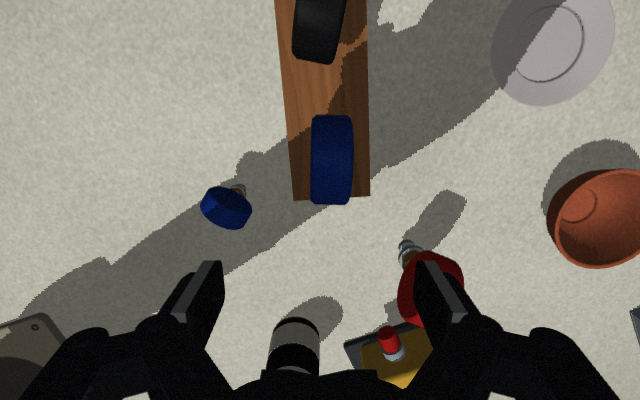

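The blue gauge is at (332,160), in the rack beside the black one. Part of the dark gripper got into the colour mask, so I'm redoing it with a height limit.

Run:
```python
from h import *
ctrl.get_image("wrist")
s=ctrl.read_state();print(s["clock"],s["eef_pos"],np.degrees(s["tool_rot"]))
cal=ctrl.get_calibration("wrist");im,d=ctrl.get_image("wrist");W=cloud("wrist",d,cal)
H,S,V=cv2.split(cv2.cvtColor(im,cv2.COLOR_BGR2HSV));x,y,z=np.moveaxis(W,2,0)
for lo in(115,128,134):
    m=(H>105)&(H<130)&(S>120)&(abs(y-188)<45)&(abs(x-533)<40)&(z>lo)&(z<146)
    n,l,st,c=cv2.connectedComponentsWithStats(m.astype(np.uint8));m=l==1+st[1:,4].argmax();p=W[m][:,:2].astype(np.float32)
    print(m.sum(),cv2.minAreaRect(p),p.mean(0),np.percentile(z[m],[50,99]))
```

```text
5.9 [519.39788122 161.86930484 238.01002761] [-1.79815603e+02  8.99186972e-02  6.95023622e+01]
3595 ((534.9155883789062, 190.41519165039062), (65.67842102050781, 30.74658203125), 68.86073303222656) [536.3501  194.35886] [135.10812648 139.91718508]
2895 ((534.6331176757812, 189.6846160888672), (52.94518280029297, 30.74658203125), 68.86073303222656) [535.44055 191.9962 ] [136.26940058 139.97135758]
2065 ((534.5130615234375, 189.5719757080078), (39.41691207885742, 30.85688018798828), 69.50760650634766) [534.9062  190.62473] [137.5010917  140.03374902]
```

Request:
send_rows(rows=[{"x": 0.9,"y": 1.5,"z": 0,"roll": 0,"claw": 0},{"x": 0.9,"y": 2.5,"z": -2,"roll": 0,"claw": 0},{"x": 0.9,"y": 2.5,"z": -4,"roll": 0,"claw": 0},{"x": 0.9,"y": 2.5,"z": -5,"roll": 0,"claw": 0},{"x": 0.9,"y": 2.5,"z": -5,"roll": 0,"claw": 0}])

```text
clock: 6.37
eef_pos: [528.5, 181.4, 186.9]
tool_rot: [-3.137, 0.005, 1.205]
force: [-0.7, -0.5, -0.0]
width: 85.4
```

Request:
send_rows(rows=[{"x": 0,"y": 0,"z": -1.5,"roll": 0,"claw": 0},{"x": 0,"y": 0,"z": -3,"roll": 0,"claw": 0},{"x": 0,"y": 0,"z": -3,"roll": 0,"claw": 0},{"x": 0,"y": 0,"z": -3,"roll": 0,"claw": 0}])

```text
clock: 6.7
eef_pos: [530.2, 183.1, 159.9]
tool_rot: [-3.141, 0.001, 1.206]
force: [1.0, -0.5, 0.9]
width: 85.4
```

Request:
send_rows(rows=[{"x": 0.35,"y": 0.5,"z": 0,"roll": 0,"claw": 0},{"x": 0.35,"y": 0.5,"z": 0,"roll": 0,"claw": 0},{"x": 0.35,"y": 0.5,"z": 0,"roll": 0,"claw": 0}])

```text
clock: 6.95
eef_pos: [534.7, 190.0, 160.9]
tool_rot: [3.14, -0.002, 1.207]
force: [-1.0, -0.1, -0.0]
width: 85.4
```

Fine, going down and closing.

Request:
send_rows(rows=[{"x": 0,"y": -0.1,"z": -2,"roll": 0,"claw": 0},{"x": 0,"y": -0.1,"z": -4,"roll": 0,"claw": 0},{"x": 0,"y": -0.1,"z": -5.5,"roll": 0,"claw": 0},{"x": 0,"y": -0.1,"z": -6.4,"roll": 0,"claw": 0},{"x": 0,"y": -0.1,"z": -6.4,"roll": 0,"claw": 0}])

```text
clock: 7.37
eef_pos: [532.8, 188.0, 94.5]
tool_rot: [-3.14, 0.002, 1.207]
force: [-0.0, 0.1, 0.0]
width: 85.5
```

Request:
send_rows(rows=[{"x": 0,"y": 0,"z": 0,"roll": 0,"claw": 0.3},{"x": 0,"y": 0,"z": 0,"roll": 0,"claw": 0.45},{"x": 0,"y": 0,"z": 0,"roll": 0,"claw": 0.55},{"x": 0,"y": 0,"z": 0,"roll": 0,"claw": 0.85},{"x": 0,"y": 0,"z": 0,"roll": 0,"claw": 0.85}])

```text
clock: 7.78
eef_pos: [534.4, 188.5, 96.8]
tool_rot: [3.14, -0.001, 1.207]
force: [-0.2, -0.7, 2.0]
width: 31.4
```

Request:
send_rows(rows=[{"x": 0,"y": 0,"z": 0,"roll": 0,"claw": 0.85},{"x": 0,"y": 0,"z": 2,"roll": 0,"claw": 0.85},{"x": 0,"y": 0,"z": 4,"roll": 0,"claw": 0.85},{"x": 0,"y": 0,"z": 6,"roll": 0,"claw": 0.85},{"x": 0,"y": 0,"z": 8,"roll": 0,"claw": 0.85}])

```text
clock: 8.2
eef_pos: [532.8, 187.9, 175.9]
tool_rot: [-3.14, 0.001, 1.207]
force: [1.0, 0.3, -4.2]
width: 31.2
```

Request:
send_rows(rows=[{"x": 0,"y": 0,"z": 2.5,"roll": 0,"claw": 0.85},{"x": 0,"y": 0,"z": 5,"roll": 0,"claw": 0.85},{"x": 0,"y": 0,"z": 7,"roll": 0,"claw": 0.85},{"x": 0,"y": 0,"z": 8.5,"roll": 0,"claw": 0.85},{"x": 0,"y": 0,"z": 8.5,"roll": 0,"claw": 0.85}])

```text
clock: 8.62
eef_pos: [535.0, 189.0, 263.4]
tool_rot: [3.138, -0.003, 1.207]
force: [-0.0, 0.3, -5.6]
width: 31.3
```

Request:
send_rows(rows=[{"x": 0,"y": -3,"z": 0,"roll": 2,"claw": 0.85},{"x": 0,"y": -6,"z": 0,"roll": 5,"claw": 0.85},{"x": 0,"y": -9,"z": 0,"roll": 8,"claw": 0.85},{"x": 0,"y": -12,"z": 0,"roll": 11,"claw": 0.85},{"x": 0,"y": -15,"z": 0,"roll": 13,"claw": 0.85}])

```text
clock: 9.03
eef_pos: [532.4, 36.8, 259.0]
tool_rot: [-3.138, 0.001, 1.437]
force: [0.3, -0.4, -4.4]
width: 31.4
```

Request:
send_rows(rows=[{"x": 0,"y": -3,"z": 0,"roll": 3,"claw": 0.85},{"x": 0,"y": -6,"z": 0,"roll": 6,"claw": 0.85},{"x": -0.3,"y": -9,"z": 0,"roll": 9,"claw": 0.85},{"x": -0.6,"y": -12,"z": 0,"roll": 11,"claw": 0.85},{"x": -1,"y": -14,"z": 0,"roll": 11,"claw": 0.85}])

```text
clock: 9.45
eef_pos: [522.1, -105.5, 258.8]
tool_rot: [-3.138, 0.001, 1.624]
force: [-0.0, 0.2, -4.7]
width: 31.1
```

Request:
send_rows(rows=[{"x": 0,"y": -1.5,"z": 0,"roll": 0,"claw": 0.85},{"x": 0,"y": -2.4,"z": 0,"roll": 0,"claw": 0.85},{"x": 0,"y": -2.4,"z": 0,"roll": 0,"claw": 0.85},{"x": 0,"y": -2.4,"z": 0,"roll": 0,"claw": 0.85},{"x": 0,"y": -2.4,"z": 0,"roll": 0,"claw": 0.85}])

```text
clock: 9.87
eef_pos: [523.8, -123.7, 260.4]
tool_rot: [-3.141, -0.002, 1.628]
force: [0.7, 0.4, -4.4]
width: 31.7
```

Run:
```python
from h import *
s=ctrl.read_state();print(s["clock"],s["eef_pos"],np.degrees(s["tool_rot"]),s["force"])
out=[]
for c in("scene","wrist"):
    cal=ctrl.get_calibration(c);im,d=ctrl.get_image(c);cv2.imwrite(f"pics/x_{c}.png",im);np.save(f"x_{c}.npy",d)
    for q in("gauge","coupler_place"):
        for r in ctrl.place_of(c,q)[:2]:print(c,q,r)
    out.append(im)
K=ctrl.get_calibration("scene")
a=cv2.resize(out[0][90:230,190:290],(400,560),interpolation=cv2.INTER_CUBIC);b=cv2.resize(out[1][60:400,190:470],(400,486))
v=np.zeros((560,800,3),np.uint8);v[:,:400]=a;v[:486,400:]=b;cv2.imwrite("pics/v7.png",v)
```

```text
9.8667 [ 523.77399336 -123.71459491  260.37003297] [-1.79971743e+02 -8.80128740e-02  9.32892094e+01] [ 0.72636017  0.39701165 -4.44622815]
scene gauge {'uv': [238.4, 154.1], 'confidence': 0.89}
scene gauge {'uv': [371.3, 313.7], 'confidence': 0.65}
scene coupler_place {'uv': [237.7, 163.2], 'confidence': 0.96}
wrist gauge {'uv': [319.5, 209.1], 'confidence': 0.74}
wrist gauge {'uv': [381.3, 8.9], 'confidence': 0.57}
wrist coupler_place {'uv': [319.7, 190.5], 'confidence': 0.58}
```

View pics/v7.png

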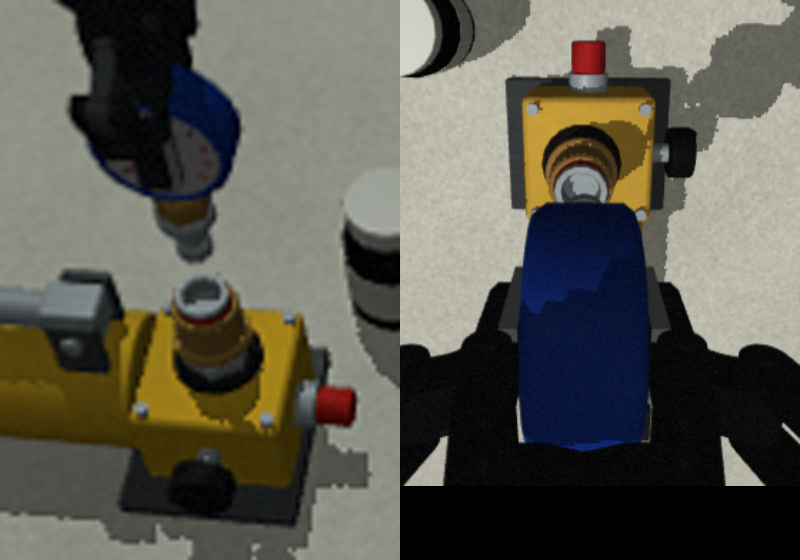

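The gauge hangs upright over the coupler, with its dial toward the black knob; the red band is still visible. Now measuring the plug against the mouth in the same picture.

Run:
```python
from h import *
d=np.load("x_scene.npy");im=cv2.imread("pics/x_scene.png");W=cloud("scene",d);x,y,z=np.moveaxis(W,2,0)
n=(abs(x-523)<40)&(abs(y+126)<40)
m=n&(abs(z-137)<3);p=W[m][:,:2].astype(np.float32);print("mouth",m.sum(),cv2.minEnclosingCircle(p))
from scipy.optimize import least_squares
for lo,hi,R in((178,204,10),(206,211,16),(213,226,15),(116,132,19)):
    m=n&(z>lo)&(z<hi);p=W[m]
    if len(p)<8: print(lo,len(p));continue
    f=least_squares(lambda c:np.hypot(p[:,0]-c[0],p[:,1]-c[1])-R,[520,-126],loss="soft_l1").x
    print(lo,hi,len(p),"fit",f,"z",p[:,2].min())
b=(n|(abs(y+126)<50))&(cv2.cvtColor(im,cv2.COLOR_BGR2HSV)[...,1]>120)&(abs(x-523)<45)&(z>210)&(im[...,0]>im[...,2].astype(int)+30);p=W[b]
print("blue",len(p),p.min(0),p.max(0))
```

```text
mouth 73 ((522.0245361328125, -128.51673889160156), 16.06785011291504)
178 204 53 fit [ 521.82333549 -124.7671773 ] z 180.3549853783462
206 211 19 fit [ 522.36734083 -124.25156168] z 206.70165642250026
213 226 70 fit [ 521.1289485 -124.7430054] z 213.16248389774876
116 132 149 fit [ 521.54336942 -128.24764967] z 116.13205610141858
blue 262 [ 509.30292251 -154.52619075  236.8108268 ] [539.38566441 -87.15162086 305.7517549 ]
```

Request:
send_rows(rows=[{"x": -0.05,"y": -0.35,"z": 0,"roll": 0,"claw": 0.85},{"x": -0.05,"y": -0.35,"z": -1,"roll": 0,"claw": 0.85},{"x": -0.05,"y": -0.35,"z": -2,"roll": 0,"claw": 0.85},{"x": -0.05,"y": -0.35,"z": -3,"roll": 0,"claw": 0.85},{"x": -0.05,"y": -0.35,"z": -3.3,"roll": 0,"claw": 0.85}])

```text
clock: 10.58
eef_pos: [521.7, -129.0, 225.3]
tool_rot: [-3.138, -0.001, 1.626]
force: [-0.5, -0.3, -4.1]
width: 31.4
```

Request:
send_rows(rows=[{"x": 0,"y": 0,"z": 0,"roll": 0,"claw": 0.85},{"x": 0,"y": 0,"z": 0,"roll": 0,"claw": 0.85},{"x": 0,"y": 0,"z": 0,"roll": 0,"claw": 0.85}])

```text
clock: 10.83
eef_pos: [523.6, -129.0, 228.0]
tool_rot: [3.141, -0.0, 1.626]
force: [1.0, -0.5, -4.4]
width: 31.6
```

Run:
```python
from h import *
from scipy.optimize import least_squares
s=ctrl.read_state();print(s["clock"],s["eef_pos"],np.degrees(s["tool_rot"]),s["force"])
im,d=ctrl.get_image("scene");W=cloud("scene",d);x,y,z=np.moveaxis(W,2,0)
n=(abs(x-523)<40)&(abs(y+126)<40);print(ctrl.read_state()["eef_pos"])
for lo,hi,R in((144,166,10),(178,191,15),(116,131,19)):
    m=n&(z>lo)&(z<hi);p=W[m]
    f=least_squares(lambda c:np.hypot(p[:,0]-c[0],p[:,1]-c[1])-R,[520,-126],loss="soft_l1").x
    print(lo,hi,len(p),"fit",f)
```

```text
10.8333 [ 523.62457725 -129.04354451  227.99883033] [ 1.79967576e+02 -3.27301691e-03  9.31711317e+01] [ 1.02817685 -0.53280173 -4.35129955]
[ 523.69099871 -129.09536849  228.16661239]
144 166 49 fit [ 521.45929915 -130.15871165]
178 191 78 fit [ 521.46361596 -129.89903481]
116 131 125 fit [ 521.69084889 -128.48106937]
```

Request:
send_rows(rows=[{"x": 0,"y": 0.15,"z": -0.2,"roll": 0,"claw": 0.85},{"x": 0,"y": 0.15,"z": -0.6,"roll": 0,"claw": 0.85},{"x": 0,"y": 0.15,"z": -0.9,"roll": 0,"claw": 0.85},{"x": 0,"y": 0.15,"z": -1.2,"roll": 0,"claw": 0.85},{"x": 0,"y": 0.15,"z": -1.2,"roll": 0,"claw": 0.85}])

```text
clock: 11.3
eef_pos: [522.8, -127.6, 215.0]
tool_rot: [-3.14, -0.0, 1.626]
force: [-0.9, -0.2, -3.7]
width: 31.3
```

Tip about 5 mm into the mouth with no contact force. Continuing.

Request:
send_rows(rows=[{"x": 0,"y": 0,"z": -0.2,"roll": 0,"claw": 0.85},{"x": 0,"y": 0,"z": -0.4,"roll": 0,"claw": 0.85},{"x": 0,"y": 0,"z": -0.6,"roll": 0,"claw": 0.85},{"x": 0,"y": 0,"z": -0.8,"roll": 0,"claw": 0.85},{"x": 0,"y": 0,"z": -0.8,"roll": 0,"claw": 0.85}])

```text
clock: 11.72
eef_pos: [523.2, -127.7, 207.6]
tool_rot: [-3.141, -0.0, 1.626]
force: [-0.5, 0.6, -2.9]
width: 31.5
```

Request:
send_rows(rows=[{"x": 0,"y": 0,"z": -0.2,"roll": 0,"claw": 0.85},{"x": 0,"y": 0,"z": -0.4,"roll": 0,"claw": 0.85},{"x": 0,"y": 0,"z": -0.6,"roll": 0,"claw": 0.85},{"x": 0,"y": 0,"z": -0.6,"roll": 0,"claw": 0.85}])

```text
clock: 12.05
eef_pos: [523.1, -127.8, 201.8]
tool_rot: [-3.141, 0.0, 1.626]
force: [-1.2, 0.5, 1.0]
width: 31.5
```

Request:
send_rows(rows=[{"x": 0,"y": 0,"z": -0.15,"roll": 0,"claw": 0.85},{"x": 0,"y": 0,"z": -0.3,"roll": 0,"claw": 0.85},{"x": 0,"y": 0,"z": -0.5,"roll": 0,"claw": 0.85},{"x": 0,"y": 0,"z": -0.5,"roll": 0,"claw": 0.85}])

```text
clock: 12.38
eef_pos: [523.1, -127.8, 197.1]
tool_rot: [-3.141, 0.0, 1.626]
force: [-2.7, -0.1, 4.2]
width: 31.4
```

Request:
send_rows(rows=[{"x": 0,"y": 0,"z": -0.1,"roll": 0,"claw": 0.85},{"x": 0,"y": 0,"z": -0.2,"roll": 0,"claw": 0.85},{"x": 0,"y": 0,"z": -0.3,"roll": 0,"claw": 0.85},{"x": 0,"y": 0,"z": -0.3,"roll": 0,"claw": 0.85}])

```text
clock: 12.72
eef_pos: [523.1, -127.8, 194.4]
tool_rot: [-3.141, 0.0, 1.626]
force: [-2.5, 0.7, 5.0]
width: 31.1
```

Request:
send_rows(rows=[{"x": 0,"y": 0,"z": -0.1,"roll": 0,"claw": 0.85},{"x": 0,"y": 0,"z": -0.2,"roll": 0,"claw": 0.85},{"x": 0,"y": 0,"z": -0.2,"roll": 0,"claw": 0.85}])

```text
clock: 12.97
eef_pos: [523.4, -127.8, 192.6]
tool_rot: [3.141, 0.001, 1.626]
force: [-3.7, -0.6, 10.0]
width: 31.3
```

Request:
send_rows(rows=[{"x": 0,"y": 0,"z": -0.1,"roll": 0,"claw": 0.85},{"x": 0,"y": 0,"z": -0.15,"roll": 0,"claw": 0.85},{"x": 0,"y": 0,"z": -0.15,"roll": 0,"claw": 0.85}])

```text
clock: 13.22
eef_pos: [523.4, -127.7, 191.5]
tool_rot: [3.141, 0.001, 1.626]
force: [-3.9, -0.0, 11.5]
width: 31.4
```

Request:
send_rows(rows=[{"x": 0,"y": 0,"z": -0.1,"roll": 0,"claw": 0.85},{"x": 0,"y": 0,"z": -0.1,"roll": 0,"claw": 0.85},{"x": 0,"y": 0,"z": -0.1,"roll": 0,"claw": 0.85}])

```text
clock: 13.47
eef_pos: [523.8, -127.8, 191.4]
tool_rot: [3.14, 0.001, 1.626]
force: [-5.2, 0.5, 18.0]
width: 31.2
```

```bash
cat > lk.py <<'E'
from h import *
import sys
s=ctrl.read_state();print(s["clock"],s["eef_pos"],s["force"])
im,d=ctrl.get_image("scene");w,_=ctrl.get_image("wrist")
a=cv2.resize(im[110:220,200:280],(400,550),interpolation=cv2.INTER_CUBIC);b=cv2.resize(w[60:400,190:470],(400,486))
v=np.zeros((550,800,3),np.uint8);v[:,:400]=a;v[:486,400:]=b;cv2.imwrite(sys.argv[1],v)
E
python3 lk.py pics/v8.png
```

```text
13.4667 [ 523.79405675 -127.75214206  191.43442262] [-5.20222033  0.50693137 17.99856303]
```

View pics/v8.png

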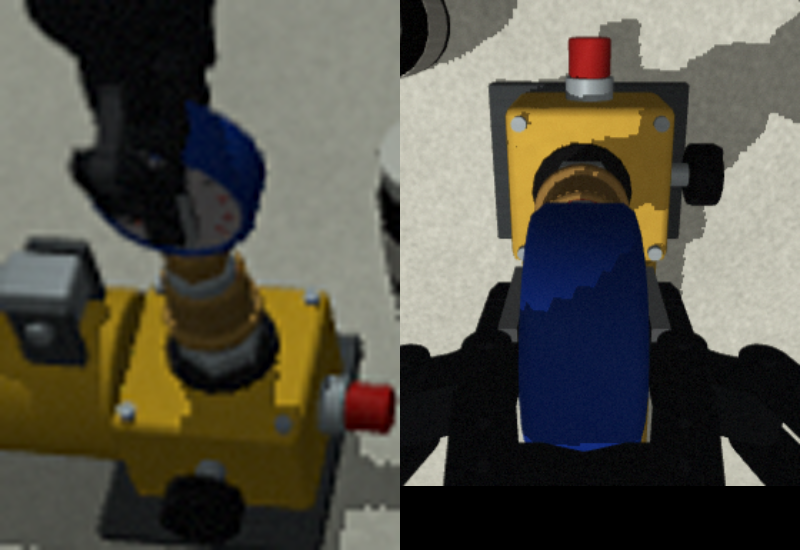

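The red band is gone. The sleeve is up against the shoulder (v8 200,285), and z stopped at 191.4 while the force rose to 18 N. I'll relieve the push, then pull very gently as a check.

Request:
send_rows(rows=[{"x": 0,"y": 0,"z": 0.1,"roll": 0,"claw": 0.85},{"x": 0,"y": 0,"z": 0.2,"roll": 0,"claw": 0.85},{"x": 0,"y": 0,"z": 0.3,"roll": 0,"claw": 0.85},{"x": 0,"y": 0,"z": 0.3,"roll": 0,"claw": 0.85}])

```text
clock: 13.9
eef_pos: [523.6, -127.7, 192.9]
tool_rot: [3.141, 0.0, 1.626]
force: [-2.4, -0.4, 6.7]
width: 31.4
```

Request:
send_rows(rows=[{"x": 0,"y": 0,"z": 0.1,"roll": 0,"claw": 0.85},{"x": 0,"y": 0,"z": 0.2,"roll": 0,"claw": 0.85},{"x": 0,"y": 0,"z": 0.2,"roll": 0,"claw": 0.85}])

```text
clock: 14.15
eef_pos: [523.4, -127.7, 193.5]
tool_rot: [3.141, -0.0, 1.626]
force: [1.0, -1.2, -6.7]
width: 31.0
```

Request:
send_rows(rows=[{"x": 0,"y": 0,"z": 0.1,"roll": 0,"claw": 0.85},{"x": 0,"y": 0,"z": 0.1,"roll": 0,"claw": 0.85},{"x": 0,"y": 0,"z": 0.1,"roll": 0,"claw": 0.85}])

```text
clock: 14.4
eef_pos: [523.2, -127.6, 193.9]
tool_rot: [-3.141, -0.001, 1.626]
force: [4.3, -1.0, -20.5]
width: 31.5
```

Locked: a 20 N pull holds it. Relaxing, opening and rising clear.

Request:
send_rows(rows=[{"x": 0,"y": 0,"z": -0.15,"roll": 0,"claw": 0.85},{"x": 0,"y": 0,"z": -0.2,"roll": 0,"claw": 0.85},{"x": 0,"y": 0,"z": -0.2,"roll": 0,"claw": 0.5},{"x": 0,"y": 0,"z": -0.2,"roll": 0,"claw": 0.2},{"x": 0,"y": 0,"z": -0.2,"roll": 0,"claw": 0}])

```text
clock: 14.82
eef_pos: [523.9, -127.4, 194.6]
tool_rot: [3.14, 0.0, 1.626]
force: [-0.5, 0.1, -0.3]
width: 65.8
```

Request:
send_rows(rows=[{"x": 0,"y": 0,"z": 0,"roll": 0,"claw": 0},{"x": 0,"y": 0,"z": 2,"roll": 0,"claw": 0},{"x": 0,"y": 0,"z": 5,"roll": 0,"claw": 0},{"x": 0,"y": 0,"z": 8,"roll": 0,"claw": 0},{"x": 0,"y": 0,"z": 11,"roll": 0,"claw": 0}])

```text
clock: 15.23
eef_pos: [523.1, -127.3, 305.0]
tool_rot: [3.142, -0.0, 1.626]
force: [0.1, -0.9, -0.1]
width: 85.5
```

Request:
send_rows(rows=[{"x": -3,"y": 0,"z": 1,"roll": 0,"claw": 0},{"x": -6,"y": 0,"z": 2,"roll": 0,"claw": 0},{"x": -9,"y": -3,"z": 3,"roll": 0,"claw": 0},{"x": -9,"y": -6,"z": 3,"roll": 0,"claw": 0},{"x": -9,"y": -6,"z": 3,"roll": 0,"claw": 0}])

```text
clock: 15.65
eef_pos: [431.5, -194.0, 334.7]
tool_rot: [3.14, 0.006, 1.618]
force: [-0.0, -0.5, 0.2]
width: 85.2
```

Run:
```python
from h import *
s=ctrl.read_state();print(s["clock"],s["eef_pos"],s["force"])
im,d=ctrl.get_image("scene");t,dt=ctrl.get_image("top");W=cloud("top",dt)
H,S,V=cv2.split(cv2.cvtColor(t,cv2.COLOR_BGR2HSV));x,y,z=np.moveaxis(W,2,0)
m=(H>105)&(H<130)&(S>120)&(z>190)&(z<250)&(abs(x-523)<50)&(abs(y+127)<50);p=W[m]
if m.sum()>5:print("case",m.sum(),cv2.minAreaRect(p[:,:2].astype(np.float32)),np.percentile(p[:,2],[50,99]))
a=cv2.resize(im[100:220,195:285],(420,560),interpolation=cv2.INTER_CUBIC);b=cv2.resize(t[170:310,200:435],(380,226),interpolation=cv2.INTER_CUBIC)
v=np.zeros((560,800,3),np.uint8);v[:,:420]=a;v[:226,420:]=b;cv2.imwrite("pics/v9.png",v)
```

```text
15.65 [ 431.51836317 -194.04575861  334.66920721] [-0.00712101 -0.48479556  0.16717198]
case 561 ((521.5739135742188, -127.6158447265625), (30.583967208862305, 70.2110824584961), 2.593613862991333) [231.39171249 239.39528137]
```

View pics/v9.png

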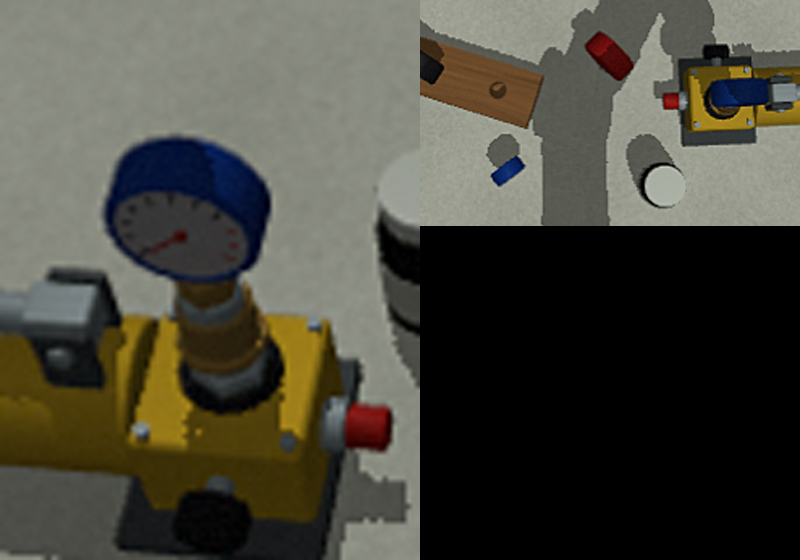

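The gauge stands upright and locked, with its dial toward the black knob: case yaw 2.6° against 3.2° for the pump. The case rose 95.5 mm from rack to coupler, against an expected 95 to 96. The neighbouring items look undisturbed.

```bash
python3 -c "
from cell import ctrl
print(ctrl.finish_job())"
```

```text
the job is handed in; nothing more can be done
None
```

The blue gauge is fitted to the pump's coupler and locked, and I handed the job in at about 16 s of the 72 s allowed.

- **Sleeve:** I pinched the brass sleeve and drew it down until it met its stop, at 25 N. After I let go, the red band still showed above it, so it was caught.
- **Gauge:** I took the large blue gauge from the rack, not the small blue or the red look-alike, and turned it to the pump's heading. The measured push stayed at or below 18 N (about 22 N with the gauge's weight).
- **Lock:** The red band disappeared once the plug was home, and a 20 N upward pull did not bring the gauge out. The case rose 95.5 mm from rack to coupler, against an expected 95 to 96 mm.
- **Dial direction:** The gauge is upright and its dial faces the black knob. I measured 2.6° for the gauge against about 3.2° for the pump.
- **Other things:** The robot is clear of everything. The black gauge and the jar looked undisturbed in the last pictures. I did not check the bowl and the plate again at the end, but the arm never went near them.

One check disagreed. Before insertion the scene and wrist cameras differed by about 2 mm on where the coupler's mouth was. I aligned on the scene camera, which showed the plug and mouth together, and the plug went in without touching the rim.

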